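# Catch the falling lid of the punch case and let it down shut

## Robot

A 7-joint arm with a two-finger parallel gripper is mounted at the origin on the work surface. World frame = base frame: x ahead of the robot, y to its left, z up, the work surface at z = 0. Lengths are in mm, angles in rad, forces in N, time in s.
With the tool pointing down it reaches from about 350 to 775 mm from the base axis. Payload 3.1 kg.
Tool frame: the origin (TCP) lies on the front face of the gripper's body, between the roots of the fingers; the fingertips stand 73 mm ahead of it and the grasp point (between the pads) lies 54 mm ahead of it (robot.nose_length is the distance from the TCP to the fingertips, in mm); z points along the fingers, y is the direction in which the jaws open and shut (so a half turn about z gives the same grasp; the last joint's range is limited). The gripper opens to 85 mm and grips with 20 to 120 N. Pads are 22 mm wide; open, the fingers measure 114 mm over their backs; the gripper's body (76 mm by 85 mm) begins 54 mm behind the grasp point. The pads swing forward as they close: fully open they stand 13 mm farther back than shut.
Start: joints at [1.17, 0.311, 0.014, 1.512, -0.004, 1.319, -0.027], TCP at [193.167, -514.978, 303.904] pointing down, gripper open.
Joint ranges: [-2.7, 2.7], [-0.3, 1.91], [-1.27, 1.3], [0.12, 2.57], [-1.44, 4.58], [0.2, 2.03], [-3.05, 3.05]. Speed limits (rad/s): [2.79, 2.79, 3.14, 3.14, 3.14, 3.14, 3.14].

## Interface

Orientations are given as a 3x3 rotation matrix whose columns are the frame's x, y, z axes.
In Python, from cell import robot, snapshot, workorder gives the robot as it stands. The module is installed in compiled form; this text tells all that it offers.
- The arm moves only by the tool step_arm, never from a script. Its argument "increments" is a list of rows, each a list of 7 numbers: the opening, from 0 (shut) to 1 (fully open), then the shift along the tool's x, y, z in cm, then the turn, a rotation vector about the tool's x, y, z in degrees. A call has 1 to 10 rows; each row is the pose to reach, as a shift and turn from the pose commanded when the call began, along the tool's axes at that moment; what a row does not reach only later rows make up. A row lasts 1/12 s, in which the tool goes at most 41.7 mm and 7.16 degrees, less where a joint would pass 70% of its speed; a pose out of reach is approached as far as the arm can. A call with a gripper value outside its range is refused whole. The fingers move at their own pace and stop on an object; "newtons" is the grip in N (left out, the last holds). Time passes only in rows, so rows that repeat a pose let the fingers close. It gives the time, the measured TCP pose, the force and the opening at its end, in the units of the state.
- robot.get_state(): the state, without advancing time (a new reading comes with each control period).
- snapshot(name): name is "scene" or "top" or "wrist"; returns a dict with "img" (384x512x3 uint8, blue, green, red), "depth" (384x512 float32, mm along the optical axis (not along the pixel's ray), 0 where there is no reading), "K" (3x3 intrinsics, pixels), "T" (4x4, takes a point from camera to world coordinates); the wrist camera has in their place "hand_eye" (4x4, takes a point from camera to tool coordinates, whose origin is the TCP and whose axes are the flange's). Camera axes: x right, y up, looking along -z (the intrinsics and any distortion apply to the point x, -y, -z); pixel columns grow to the right and rows downward; lengths in mm; the calibration is good to about 2 mm. A picture is of the moment at which its call begins: read the wrist's pose just before it.
- workorder.close_job(): hands the job in, once; it reports no verdict.
The state is a dict: "time_s": time; "joint_positions": joint angles; "joint_vel": joint speeds; "tau": joint torques, N m; "tool_pos": TCP position; "eef_rot": TCP orientation; "ft_force": force on the tool from outside, world axes, zero at the start; "torque": the same for the moment, N m; "grip_width": finger opening in mm.
Only numpy, scipy, OpenCV 4.12 (cv2) and the standard library are available. Lean on these libraries where they do the work, as an engineer would, in place of code of your own. Each camera call takes 0.05 s, during which the arm holds its last target.

## Task

Close the open punch case without a bang: with the fingers, push its raised lid forward from behind until it falls by itself, catch it from underneath on the back of a finger before it can slam, and lower it slowly until it is fully shut, letting it neither drop nor slam. Only touch the lid, gently - do not grip it - and leave the screwdriver, the steel coil and the jar where they are.

Things in the scene. Friction and masses are not known exactly. Their poses are not given: they have to be found in the camera images.
- case: Grey sheet-steel case with a yellow compartment insert full of drills and punches, fixed to the bench. 125 mm deep (x), 240 mm wide (y), 110 mm high, walls 4 mm, insert divided up to about 95 mm height. Origin: centre of its underside. Its x axis points from its open front (robot side) to the hinge at its back.
- lid (a joint): Hinge of the blue lid, rad: 0 shut, pi/2 upright, stop at 1.75 (leaning back, away from the robot). Friction (0.03 N m) holds it where left between about 1.41 and 1.65; below 1.37 it surely falls shut by itself against a damper (0.26 N m s/rad): slowly at first, some 3 to 4 s from 1.3 to shut, about 0.7 rad/s at the end.
- lid_hinge (a point): Middle of the hinge line, on the case's back rim, 62.5 mm from the case centre along its x, 110.5 mm above the bench, in the plane of the lid's inner face. Its x axis lies in the lid and points from free edge to hinge, y along the hinge line, z out of the lid's outer face.
- lid_lip (a point): Middle of the lid's free edge on its inner face (underside when shut), 150 mm from the hinge line. The lid is a plate 6 mm thick, 240 mm wide, about 0.3 kg; shut, it overhangs the case front by a 25 mm lip, so a finger can stay under the lip until it is shut. An 18 mm orange band marks this edge on both faces.
- screwdriver: Bystander: red-handled screwdriver, 160 mm long, lying loose beside the case along its own x, handle to -x. Origin: underside, near its middle.
- coil: Bystander: upright steel ring of band, 60 mm outside diameter, 45 mm high, loose. Origin: centre of its underside.
- jar: Bystander: white jar with black cap, 50 mm diameter, 70 mm high, loose. Origin: centre of its underside.

How it is judged:
By the outcome, as a careful person would: the job done as asked, in the order asked, and still so for the second after the job is handed in, with the robot touching nothing.
It also fails if it takes over 51 s, if anything falls off the work surface, if the arm or the gripper's body presses on something with over 40 N, if the wrist force passes 120 N, or if a joint passes its speed limit or range.

## Working session

There is one attempt and no reset: what is moved stays moved. The work goes in short steps, Python scripts to look and compute and a tool call to move; the robot and the scene stay as the last step left them, time stands still between calls to the robot, and variables do not carry over. Pictures are saved under pics/ and viewed, and the job is handed in when it is done.

Besides the shell and the picture viewer there is one more tool, called after ">>>" as a command line: name --pt "numbers of a row" for each row, then --argument value for the rest. step_arm: Moves the arm, as the interface text tells. Its arguments: {"type":"object","properties":{"increments":{"type":"array"},"newtons":{"type":"number"}},"required":["increments"]}

```bash
mkdir -p pics; python3 - <<'E'
from cell import robot,snapshot
import cv2,numpy as np
s=robot.get_state(); print({k:np.round(v,3).tolist() for k,v in s.items()})
for n in("scene","top"):
    d=snapshot(n); cv2.imwrite(f"pics/{n}0.png",d["img"]); np.savez(f"{n}0.npz",**d); print(n,d["K"],np.round(d["T"],3))
E
```

```text
{'time_s': 0.0, 'joint_positions': [1.17, 0.312, 0.014, 1.513, -0.004, 1.319, -0.027], 'joint_vel': [-0.001, -0.001, -0.0, 0.001, -0.0, 0.001, -0.0], 'tau': [-0.0, -37.991, 0.146, -23.059, 0.012, 0.014, 0.0], 'tool_pos': [192.941, -514.462, 302.816], 'eef_rot': [[0.936, 0.351, -0.001], [0.351, -0.936, 0.002], [-0.0, -0.002, -1.0]], 'ft_force': [0.243, -0.666, 0.164], 'torque': [-0.006, 0.004, 0.017], 'grip_width': 85.644}
scene [[409.87972262   0.         251.28376352]
 [  0.         409.87972262 196.70820257]
 [  0.           0.           1.        ]] [[-1.210000e-01 -6.870000e-01  7.170000e-01  1.312902e+03]
 [ 9.920000e-01 -9.600000e-02  7.600000e-02  8.642900e+01]
 [ 1.700000e-02  7.200000e-01  6.930000e-01  7.674950e+02]
 [ 0.000000e+00  0.000000e+00  0.000000e+00  1.000000e+00]]
top [[449.88917693   0.         258.17422217]
 [  0.         449.88917693 195.80904264]
 [  0.           0.           1.        ]] [[-1.600000e-02  9.980000e-01 -6.200000e-02  5.453750e+02]
 [-1.000000e+00 -1.800000e-02 -2.400000e-02  2.144200e+01]
 [-2.500000e-02  6.200000e-02  9.980000e-01  1.216097e+03]
 [ 0.000000e+00  0.000000e+00  0.000000e+00  1.000000e+00]]
```

View pics/scene0.png

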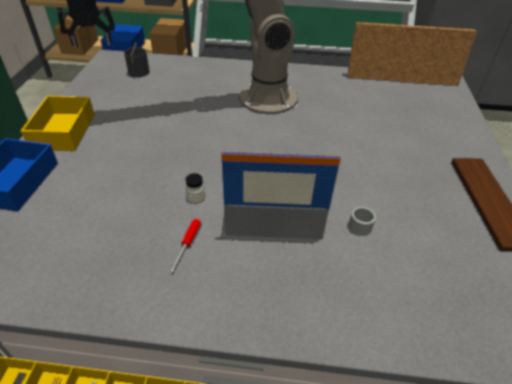

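View pics/top0.png

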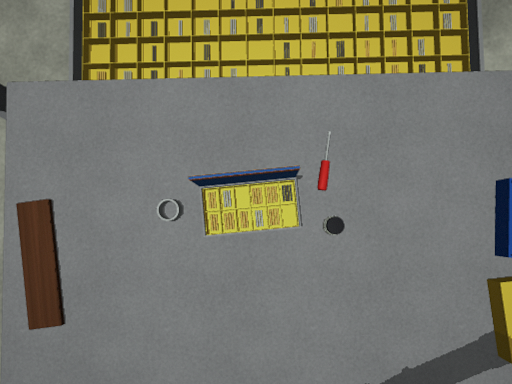

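The scene view (from behind) shows the raised lid's outer face at about (222–338, 155–240), with the orange edge on top. The jar is at (195,188), the screwdriver at (185,245) and the coil at (362,220). In the top view, the case is at (203–300, 180–235) with the hinge toward +x (image up), the coil is on the left, and the jar and screwdriver are on the right.

```bash
cat > h.py <<'E'
import numpy as np,cv2
def pts(d,T=None):
    K=d["K"];T=d["T"] if T is None else T;z=d["depth"].astype(float)
    v,u=np.mgrid[:z.shape[0],:z.shape[1]]
    p=np.stack([(u-K[0,2])/K[0,0]*z,-(v-K[1,2])/K[1,1]*z,-z],-1)
    return p@T[:3,:3].T+T[:3,3]
def hsv(d): return cv2.cvtColor(d["img"],cv2.COLOR_BGR2HSV)
E
python3 - <<'E'
from h import *
S=dict(np.load("scene0.npz"));T=dict(np.load("top0.npz"))
P=pts(S);Q=pts(T);h=hsv(S);ht=hsv(T)
ok=S["depth"]>0
roi=np.zeros(ok.shape,bool);roi[145:245,210:350]=1
blue=roi&ok&(h[...,0]>100)&(h[...,0]<125)&(h[...,1]>120)
orange=roi&ok&(h[...,0]<20)&(h[...,1]>150)
for n,m in(("blue",blue),("or",orange)):
    p=P[m];print(n,len(p),p.min(0).round(),p.max(0).round(),p.mean(0).round(1))
p=P[cv2.erode((blue|orange).astype(np.uint8),np.ones((3,3)))>0];c=p.mean(0);w=np.linalg.svd(p-c,full_matrices=False)[2]
n=w[2]; 
if n[0]<0:n=-n
print("lid outer normal",n,"c",c,"resid",((p-c)@n).std(), "yaw",np.arctan2(n[1],n[0]),"tilt theta",np.pi/2-np.arcsin(-n[2]), np.pi/2+np.arcsin(-n[2]))
# top: insert yellow
r=np.zeros(ok.shape,bool);r[160:245,185:310]=1
y=r&(ht[...,0]>20)&(ht[...,0]<35)&(ht[...,1]>120)
print("yellow",Q[y].mean(0),np.percentile(Q[y][:,2],[5,50,95]))
box=cv2.minAreaRect(np.argwhere(y)[:,::-1].astype(np.float32));print(box)
o=r&(ht[...,0]<15)&(ht[...,1]>120); print("orange top",Q[o].min(0),Q[o].max(0),o.sum())
# case top rim points
z=r&(Q[...,2]>100)&(Q[...,2]<116); print("rim",Q[z].min(0),Q[z].max(0))
# objects by height in top
for nm,(u0,u1,v0,v1) in dict(coil=(150,190,190,230),jar=(318,350,210,242),sd=(310,340,125,195)).items():
    q=Q[v0:v1,u0:u1].reshape(-1,3); q=q[q[:,2]>(8)]
    print(nm,q.min(0).round(),q.max(0).round(),q.mean(0).round())
E
```

```text
blue 2155 [646. -43. 110.] [672. 191. 238.] [659.2  74.2 187.6]
or 647 [650. -43. 240.] [672. 192. 259.] [661.1  73.4 248.8]
lid outer normal [ 0.99643291  0.08069022 -0.02470913] c [659.69580508  73.40232968 201.45010423] resid 1.1367571163661754 yaw 0.0808027635930116 tilt theta 1.5460846835063216 1.5955079700834716
yellow [587.43115048  71.7210718   78.18829505] [64.261507   69.1648083  95.25454044]
((249.6613311767578, 207.00050354003906), (46.74934387207031, 93.33814239501953), 84.47245788574219)
orange top [545.37500292 -42.81977813   1.50900235] [ 667.2136524  234.9462967 1216.0965866] 88
rim [517.34402754 -56.1150731  100.17674348] [659.18930892 191.6174527  115.73950456]
coil [545.  21.   8.] [ 617.  315. 1216.] [586. 280.  64.]
jar [ 515. -167.    9.] [ 563.   21. 1216.] [ 539. -141.   69.]
sd [ 545. -164.    8.] [ 800.   21. 1216.] [ 685. -124.   52.]
```

>>> step_arm --pt "0 33 -21 -12 0 0 0" --pt "0 33 -21 -12 0 0 0" --pt "0 33 -21 -12 0 0 0" --pt "0 33 -21 -12 0 0 0" --pt "0 33 -21 -12 0 0 0" --pt "0 33 -21 -12 0 0 0" --pt "0 33 -21 -12 0 0 0" --pt "0 33 -21 -12 0 0 0" --pt "0 33 -21 -12 0 0 0" --pt "0 33 -21 -12 0 0 0" --newtons 20

```text
time_s: 0.93
tool_pos: [429.7, -199.2, 424.6]
eef_rot: [[0.935, 0.354, 0.001], [0.354, -0.935, 0.001], [0.001, -0.0, -1.0]]
ft_force: [1.4, -0.1, -0.3]
grip_width: 0.2
```

```bash
cat > st.py <<'E'
from cell import robot
import numpy as np,json
s=robot.get_state(); print({k:np.round(v,3).tolist() for k,v in s.items() if k not in("tau","joint_vel")})
open("log.jsonl","a").write(json.dumps({k:np.array(v).tolist() for k,v in s.items()})+"\n")
E
python3 st.py
```

```text
{'time_s': 0.933, 'joint_positions': [0.652, 0.13, -0.29, 1.451, 0.036, 1.566, -0.846], 'tool_pos': [429.749, -199.189, 424.615], 'eef_rot': [[0.935, 0.354, 0.001], [0.354, -0.935, 0.001], [0.001, -0.0, -1.0]], 'ft_force': [1.397, -0.058, -0.342], 'torque': [0.016, -0.061, 0.049], 'grip_width': 0.237}
```

>>> step_arm --pt "0 16 -37 0 0 0 -74" --pt "0 16 -37 0 0 0 -74" --pt "0 16 -37 0 0 0 -74" --pt "0 16 -37 0 0 0 -74" --pt "0 16 -37 0 0 0 -74" --pt "0 16 -37 0 0 0 -74" --pt "0 16 -37 0 0 0 -74" --pt "0 16 -37 0 0 0 -74" --pt "0 16 -37 0 0 0 -74" --pt "0 16 -37 0 0 0 -74"

```text
time_s: 1.77
tool_pos: [446.8, 204.5, 423.7]
eef_rot: [[-0.049, 0.999, -0.001], [0.999, 0.049, 0.002], [0.002, -0.001, -1.0]]
ft_force: [0.6, -0.4, -0.2]
grip_width: -0.3
```

```bash
python3 st.py
```

```text
{'time_s': 1.767, 'joint_positions': [0.137, 0.219, -0.746, 1.397, 0.146, 1.581, -0.547], 'tool_pos': [446.776, 204.487, 423.681], 'eef_rot': [[-0.049, 0.999, -0.001], [0.999, 0.049, 0.002], [0.002, -0.001, -1.0]], 'ft_force': [0.622, -0.355, -0.172], 'torque': [0.014, 0.074, 0.037], 'grip_width': -0.284}
```

>>> step_arm --pt "0 0 0 0 0 -50 0" --pt "0 0 0 0 0 -50 0" --pt "0 0 0 0 0 -50 0" --pt "0 0 0 0 0 -50 0" --pt "0 0 0 0 0 -50 0" --pt "0 0 0 0 0 -50 0" --pt "0 0 0 0 0 -50 0" --pt "0 0 0 0 0 -50 0"

```text
time_s: 2.43
tool_pos: [448.2, 200.9, 422.0]
eef_rot: [[-0.028, 0.999, 0.029], [0.639, 0.04, -0.768], [-0.769, -0.004, -0.639]]
ft_force: [1.3, 0.1, -1.2]
grip_width: -0.3
```

```bash
python3 st.py; cat > fit.py <<'E'
import numpy as np,json
from scipy.optimize import least_squares
from scipy.spatial.transform import Rotation as Ro
L=[json.loads(l) for l in open("log.jsonl")]
L.append(dict(joint_positions=[1.17,0.312,0.014,1.513,-0.004,1.319,-0.027],tool_pos=[192.941,-514.462,302.816],eef_rot=[[0.936,0.351,-0.001],[0.351,-0.936,0.002],[-0.0,-0.002,-1.0]]))
def fk(q,p,s):
    ax="zyzyzyz"; off=[[0,0,p[0]],[0,0,0],[p[1],p[8],p[2]],[p[3],0,0],[p[4],p[9],p[5]],[0,0,0],[p[6],p[10],p[7]]]
    R=Ro.from_euler("z",p[11]);t=np.zeros(3)
    t=t+R.apply([0,0,p[0]])
    for i in range(7):
        R=R*Ro.from_euler(ax[i],s[i]*q[i])
        if i==1:t=t+R.apply([p[1],0,p[2]])
        if i==3:t=t+R.apply([p[3],0,p[4]])
        if i==5:t=t+R.apply([p[5],0,p[6]])
    return R*Ro.from_euler("z",p[7]+0.0),t
E
python3 - <<'E'
from fit import *
import itertools
best=[]
for s in itertools.product([1,-1],repeat=3):
    S=[-1,1,s[0],1,s[1],1,s[2]]
    def res(p):
        r=[]
        for l in L:
            R,t=fk(l["joint_positions"],p,S)
            r+=list((t-l["tool_pos"]))+list(300*(R.as_matrix()-np.array(l["eef_rot"])).ravel())
        return np.array(r)
    for b in(0,1.5,3.1,-1.5):
      for a in (0,3.1):
        x0=np.array([300,0,350,0,350,0,250,a,0,0,0,b],float)
        f=least_squares(res,x0,max_nfev=300); best.append((f.cost,S,f.x.round(2).tolist()))
best.sort(key=lambda z:z[0])
for b in best[:4]:print(b)
E
```

```text
{'time_s': 2.433, 'joint_positions': [-0.706, 0.441, -0.138, 1.3, 0.696, 2.027, -0.699], 'tool_pos': [448.152, 200.937, 422.005], 'eef_rot': [[-0.028, 0.999, 0.029], [0.639, 0.04, -0.768], [-0.769, -0.004, -0.639]], 'ft_force': [1.341, 0.08, -1.227], 'torque': [0.889, -0.034, 0.039], 'grip_width': -0.273}
(np.float64(67.89163514836406), [-1, 1, -1, 1, -1, 1, -1], [219.66, -1.3, 505.16, -2.33, 408.83, -0.36, 296.76, 1.55, -2091.21, 0.0, 0.0, -0.02])
(np.float64(67.8916351489498), [-1, 1, -1, 1, -1, 1, -1], [219.66, -1.3, 505.16, -2.32, 408.83, -0.36, 296.76, 1.55, -4738.53, 0.0, 0.0, -0.02])
(np.float64(67.891635157898), [-1, 1, -1, 1, -1, 1, -1], [219.66, -1.3, 505.16, -2.32, 408.83, -0.36, 296.76, 1.55, -312.83, 0.0, 0.0, -0.02])
(np.float64(67.89163516141406), [-1, 1, -1, 1, -1, 1, -1], [219.66, -1.3, 505.16, -2.32, 408.83, -0.36, 296.76, 1.55, 0.0, 0.0, 0.0, -0.02])
```

```bash
cat > geo.py <<'E'
from fit import *
P=np.array([219.66,-1.3,505.16,-2.32,408.83,-.36,296.76,1.55,0,0,0,-.02]);S=[-1,1,-1,1,-1,1,-1]
lo=np.array([-2.7,-.3,-1.27,.12,-1.44,.2,-3.05]);hi=np.array([2.7,1.91,1.3,2.57,4.58,2.03,3.05])
ps=0.081;cx=np.array([np.cos(ps),np.sin(ps),0]);cy=np.array([-np.sin(ps),np.cos(ps),0]);ez=np.array([0,0,1.])
H=np.array([651.5,73.5,110.5])
def W(a,b,z): return H+a*cx+b*cy+ez*(z-110.5)   # case coords rel hinge
def Rt(phi,psi,roll):
    # tool z = d; at roll 0 tool y ~ +cx ; roll>0 turns y toward up
    d=np.cos(phi)*(-np.cos(psi)*cy+np.sin(psi)*cx)-np.sin(phi)*ez
    y0=np.cos(psi)*cx+np.sin(psi)*cy; u=np.cross(d,y0); 
    if u[2]<0:u=-u
    y=np.cos(roll)*y0+np.sin(roll)*u
    return np.stack([np.cross(y,d),y,d],1)
def ik(t,R,q0,n=6,marg=0.03):
    rng=np.random.default_rng(0);best=None
    def res(q):
        Rr,tt=fk(q,P,S);return np.r_[(tt-t)/10,30*(Rr.inv()*Ro.from_matrix(R)).as_rotvec(),0.02*(q-q0)]
    for k in range(n):
        x=q0 if k==0 else rng.uniform(lo+.05,hi-.05)
        f=least_squares(res,np.clip(x,lo+marg+.001,hi-marg-.001),bounds=(lo+marg,hi-marg),max_nfev=80)
        e=np.linalg.norm(f.fun[:6])
        if best is None or (e<0.3)*(100-np.linalg.norm(f.x-q0))+(e>=.3)*-e>best[2]: best=(f.x,e,(e<0.3)*(100-np.linalg.norm(f.x-q0))+(e>=.3)*-e)
    return best
E
python3 - <<'E'
from geo import *
q0=np.array(L[-2]["joint_positions"]) 
for phi in (0,15,30,45):
  for psi in (-30,0,30):
    o=[]
    for nm,tip,roll in (("push",W(35,60,235),0),("catch",W(-110,60,200),30),("mid",W(-140,60,150),60),("fin",W(-142,70,95),90)):
        R=Rt(np.radians(phi),np.radians(psi),np.radians(roll))
        b=ik(tip-73*R[:,2],R,q0)
        o.append(f"{nm} {b[1]:.1f} "+("" if b[1]>.3 else str(b[0].round(1).tolist())))
    print(phi,psi,*o,sep=" | ")
E
```

```text
0 | -30 | push 8.5  | catch 2.6  | mid 1.4  | fin 1.8 
0 | 0 | push 0.0 [-0.7, 1.2, 0.2, 0.9, 1.1, 2.0, -0.6] | catch 0.0 [-0.9, 1.0, 0.1, 1.4, 1.0, 2.0, -1.4] | mid 0.0 [-1.0, 1.1, 0.2, 1.5, 0.9, 1.9, -2.0] | fin 0.0 [-1.0, 1.2, 0.4, 1.4, 0.7, 1.8, -2.5]
0 | 30 | push 0.0 [-0.8, 0.9, -0.0, 1.6, 1.5, 1.7, -0.9] | catch 0.0 [-0.9, 0.8, -0.1, 1.9, 1.3, 1.7, -1.7] | mid 0.0 [-1.0, 0.9, -0.0, 1.9, 1.2, 1.7, -2.3] | fin 0.0 [-1.1, 1.0, 0.1, 1.9, 1.2, 1.6, -2.9]
15 | -30 | push 7.8  | catch 1.4  | mid 0.0 [-1.0, 1.2, 0.9, 1.0, 0.2, 2.0, -1.6] | fin 0.0 [-0.9, 1.2, 0.7, 1.0, 0.3, 2.0, -2.3]
15 | 0 | push 0.0 [-0.7, 1.0, 0.0, 0.9, 1.1, 2.0, -0.6] | catch 0.0 [-0.8, 0.9, 0.1, 1.4, 0.9, 1.9, -1.4] | mid 0.0 [-0.9, 0.9, 0.2, 1.5, 0.8, 1.7, -2.0] | fin 0.0 [-1.0, 1.0, 0.4, 1.5, 0.6, 1.6, -2.5]
15 | 30 | push 0.0 [-0.7, 0.7, -0.1, 1.6, 1.3, 1.5, -0.8] | catch 0.0 [-0.8, 0.6, -0.1, 1.9, 1.2, 1.6, -1.6] | mid 0.0 [-0.9, 0.7, -0.1, 2.0, 1.2, 1.5, -2.2] | fin 0.0 [-0.9, 0.8, -0.0, 1.9, 1.2, 1.5, -2.8]
30 | -30 | push 6.1  | catch 0.0 [-0.8, 1.0, 0.6, 1.0, 0.3, 2.0, -1.2] | mid 0.0 [-0.7, 0.9, 0.3, 1.
[... 352 characters left out ...]
-0.1, 1.9, 1.1, 1.4, -1.3] | mid 0.0 [-0.8, 0.5, -0.1, 2.0, 1.1, 1.3, -2.0] | fin 0.0 [-0.9, 0.6, 0.0, 2.0, 1.1, 1.3, -2.6]
45 | -30 | push 3.5  | catch 0.0 [-0.6, 0.8, 0.1, 1.1, 0.4, 1.9, -1.5] | mid 0.0 [-0.7, 0.8, 0.2, 1.3, 0.3, 1.7, -2.0] | fin 0.0 [-0.8, 0.8, 0.4, 1.3, 0.2, 1.6, -2.5]
45 | 0 | push 0.0 [-0.5, 0.8, -0.1, 0.9, 0.8, 1.8, -0.5] | catch 0.0 [-0.6, 0.6, -0.0, 1.5, 0.7, 1.6, -1.3] | mid 0.0 [-0.8, 0.6, 0.1, 1.6, 0.6, 1.5, -1.8] | fin 0.0 [-0.8, 0.7, 0.2, 1.6, 0.6, 1.4, -2.4]
45 | 30 | push 0.0 [-0.4, 0.6, -0.3, 1.4, 1.0, 1.4, -0.4] | catch 0.0 [-0.7, 0.4, -0.1, 1.8, 0.9, 1.2, -1.1] | mid 0.0 [-0.7, 0.4, -0.1, 1.9, 0.9, 1.2, -1.7] | fin 0.0 [-0.8, 0.5, 0.0, 2.0, 0.9, 1.1, -2.4]
```

```bash
cat > go.py <<'E'
import sys
from geo import *
from cell import robot
def pose(a,b,z,phi,psi,rolldeg,bref):
    """axis passes through (a,bref,z) ; tip at lateral b"""
    R=Rt(np.radians(phi),np.radians(psi),np.radians(rolldeg)); d=R[:,2]
    k=(bref-b)/(-(d@cy)); tip=W(a,bref,z)+k*d
    return tip-73*d,R
def inc(t,R,s=None):
    s=s or robot.get_state(); R0=np.array(s["eef_rot"]);U,_,V=np.linalg.svd(R0);R0=U@V
    return np.r_[R0.T@(t-np.array(s["tool_pos"]))/10,np.degrees(Ro.from_matrix(R0.T@R).as_rotvec())].round(2)
def lidpose(th,gap=0,s=142,b=80,phi=10):
    c=np.array([-s*np.cos(th),s*np.sin(th)])+(14.5+gap)*np.array([-np.sin(th),-np.cos(th)])
    return pose(c[0],b,110.5+c[1],phi,0,90-np.degrees(th),120)
E
python3 - <<'E'
from go import *
q0=np.array(robot.get_state()["joint_positions"])
for nm,(t,R) in dict(pre=pose(55,80,330,10,0,0,120),pre2=pose(50,80,242,10,0,0,120),pushed=pose(-15,80,240,10,0,0,120),c=lidpose(1.1,30),f=lidpose(0)).items():
    b=ik(t,R,q0); print(nm,t.round(),b[1].round(2),b[0].round(2),inc(t,R)); q0=b[0]
E
```

```text
pre [694. 229. 336.] 0.0 [-0.77  1.1   0.32  0.67  1.01  2.   -0.29] [  7.76  24.71   4.04  -2.24 -29.75  -0.81]
pre2 [689. 229. 248.] 0.0 [-0.78  1.15  0.29  0.77  0.96  1.94 -0.45] [ 14.51  24.24   9.69  -2.24 -29.75  -0.81]
pushed [624. 224. 246.] 0.0 [-0.85  1.03  0.28  1.04  0.91  1.91 -0.6 ] [ 14.51  17.75  10.03  -2.24 -29.75  -0.81]
c [535. 216. 222.] 0.0 [-1.    0.95  0.37  1.33  0.78  1.81 -1.22] [ 16.08   8.86  11.81  -9.19 -28.65  25.55]
f [498. 213. 102.] 0.0 [-1.2   1.16  0.66  1.43  0.49  1.58 -2.33] [ 25.29   5.11  19.67 -25.02 -21.52  86.97]
```

>>> step_arm --pt "0 7.8 24.7 4.0 -2.2 -29.8 -0.8" --pt "0 7.8 24.7 4.0 -2.2 -29.8 -0.8" --pt "0 7.8 24.7 4.0 -2.2 -29.8 -0.8" --pt "0 7.8 24.7 4.0 -2.2 -29.8 -0.8" --pt "0 7.8 24.7 4.0 -2.2 -29.8 -0.8" --pt "0 7.8 24.7 4.0 -2.2 -29.8 -0.8" --pt "0 7.8 24.7 4.0 -2.2 -29.8 -0.8" --pt "0 7.8 24.7 4.0 -2.2 -29.8 -0.8" --pt "0 7.8 24.7 4.0 -2.2 -29.8 -0.8" --pt "0 7.8 24.7 4.0 -2.2 -29.8 -0.8"

```text
time_s: 3.27
tool_pos: [693.6, 229.3, 339.6]
eef_rot: [[-0.009, 0.997, 0.077], [0.177, 0.078, -0.981], [-0.984, 0.005, -0.178]]
ft_force: [-0.4, 1.0, 2.0]
grip_width: 0.2
```

```bash
python3 st.py; python3 - <<'E'
from go import *
print(inc(*pose(55,80,330,10,0,0,120)),inc(*pose(50,80,242,10,0,0,120)))
E
```

```text
{'time_s': 3.267, 'joint_positions': [-0.779, 1.161, 0.403, 0.563, 0.943, 2.024, -0.223], 'tool_pos': [693.605, 229.292, 339.569], 'eef_rot': [[-0.009, 0.997, 0.077], [0.177, 0.078, -0.981], [-0.984, 0.005, -0.178]], 'ft_force': [-0.355, 0.966, 1.983], 'torque': [0.998, 0.09, 0.01], 'grip_width': 0.176}
[ 0.39  0.04  0.07 -0.12 -0.23 -0.29] [ 9.05 -0.5   1.63 -0.12 -0.23 -0.29]
```

Works well. Lower behind the lid, then look.

>>> step_arm --pt "0 9.0 -0.5 1.6 0 0 0" --pt "0 9.0 -0.5 1.6 0 0 0" --pt "0 9.0 -0.5 1.6 0 0 0" --pt "0 9.0 -0.5 1.6 0 0 0" --pt "0 9.0 -0.5 1.6 0 0 0"

```text
time_s: 3.68
tool_pos: [689.4, 229.4, 250.2]
eef_rot: [[-0.008, 0.997, 0.079], [0.177, 0.079, -0.981], [-0.984, 0.006, -0.177]]
ft_force: [0.0, -0.2, 0.6]
grip_width: 0.1
```

```bash
python3 st.py; python3 - <<'E'
from go import *
from cell import snapshot
for n in("scene","top"):
    d=snapshot(n); cv2=__import__("cv2"); cv2.imwrite(f"pics/{n}1.png",cv2.resize(d["img"][90:290,120:400],None,fx=2.7,fy=2.7)); np.savez(f"{n}1.npz",**d)
E
```

```text
{'time_s': 3.683, 'joint_positions': [-0.79, 1.217, 0.369, 0.667, 0.89, 1.968, -0.387], 'tool_pos': [689.39, 229.374, 250.168], 'eef_rot': [[-0.008, 0.997, 0.079], [0.177, 0.079, -0.981], [-0.984, 0.006, -0.177]], 'ft_force': [0.029, -0.195, 0.553], 'torque': [0.975, 0.098, 0.032], 'grip_width': 0.103}
```

View pics/scene1.png

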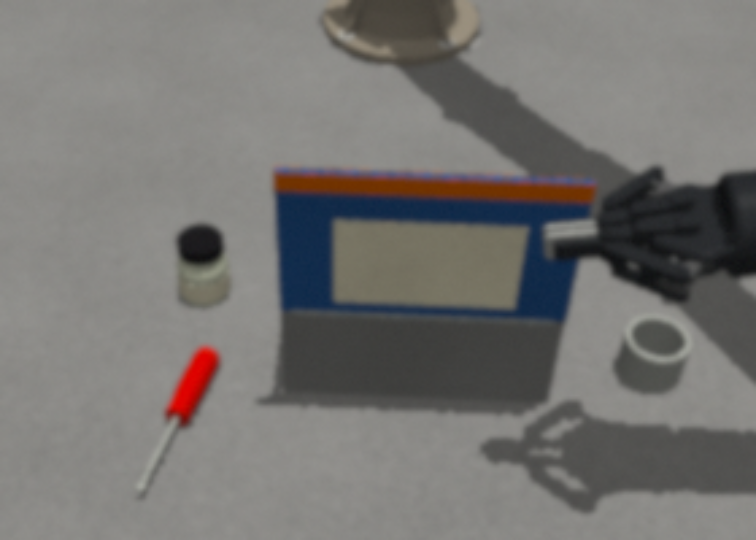

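View pics/top1.png

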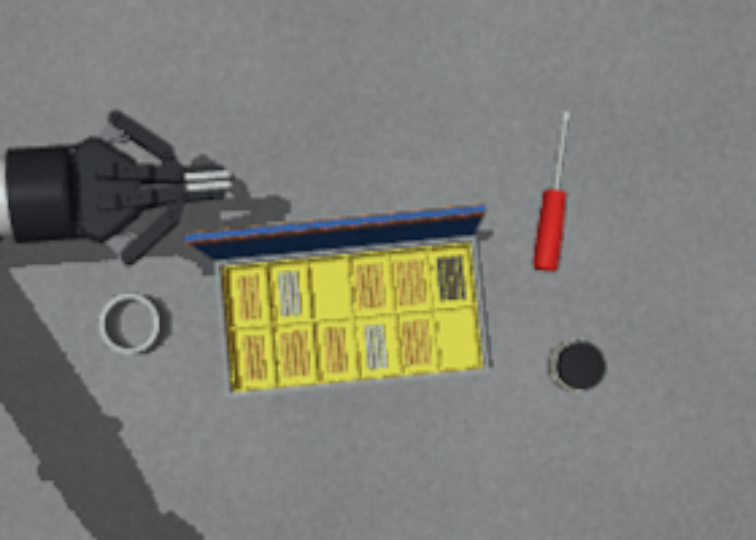

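Both pictures show the shut fingers' pads behind the lid's left end (scene crop (545–595, 225–258)). The finger linkages bow out to about ±57 mm behind the pads, which leaves only about 37 mm of straight finger. I'll reduce the overlap accordingly and measure the pads first.

```bash
python3 - <<'E'
from go import *
from h import pts
s=robot.get_state();R0=np.array(s["eef_rot"]);t0=np.array(s["tool_pos"])
for n in("top","scene"):
    d=dict(np.load(n+"1.npz"));Q=pts(d)[d["depth"]>0].reshape(-1,3)
    q=(Q-t0)@R0
    m=(abs(q[:,0])<45)&(abs(q[:,1])<75)&(q[:,2]>-30)&(q[:,2]<80)&(Q[:,2]>180)
    # exclude lid
    c=(Q-H)@np.stack([cx,cy,ez],1); m&=c[:,0]>16
    q=q[m]
    for k in range(-30,80,10):
        w=q[(q[:,2]>=k)&(q[:,2]<k+10)]
        if len(w):print(n,k,len(w),"y",w[:,1].min().round(),w[:,1].max().round(),"x",w[:,0].min().round(),w[:,0].max().round())
    m=(abs(c[:,1])<119)&(c[:,2]>0)&(c[:,2]<160)&(abs(c[:,0])<14)
    for z in(20,60,100,130,145): 
        w=c[m&(abs(c[:,2]-z)<8)]; 
        if len(w):print("lid",z,w[:,0].mean().round(1),w[:,1].min().round(),w[:,1].max().round(),len(w))
E
```

```text
top -30 184 y -35.0 57.0 x -24.0 2.0
top -20 198 y -34.0 61.0 x -22.0 6.0
top -10 148 y -27.0 55.0 x -21.0 13.0
top 0 118 y -34.0 47.0 x -21.0 17.0
top 10 133 y -35.0 39.0 x -16.0 10.0
top 20 132 y -35.0 32.0 x -16.0 10.0
top 30 72 y -20.0 17.0 x -16.0 10.0
top 40 59 y -14.0 12.0 x -13.0 -1.0
top 50 61 y -15.0 12.0 x -15.0 4.0
top 60 47 y -15.0 14.0 x -17.0 10.0
top 70 11 y -7.0 5.0 x -11.0 -2.0
lid 20 -0.6 -115.0 118.0 80
lid 60 0.2 -119.0 118.0 95
lid 100 1.0 -117.0 118.0 106
lid 130 1.4 -119.0 118.0 87
lid 145 4.3 -119.0 118.0 442
scene -30 191 y -34.0 59.0 x -19.0 13.0
scene -20 222 y -31.0 63.0 x -18.0 15.0
scene -10 213 y -18.0 61.0 x -16.0 17.0
scene 0 199 y -35.0 51.0 x -16.0 15.0
scene 10 189 y -34.0 44.0 x -14.0 15.0
scene 20 164 y -33.0 37.0 x -13.0 16.0
scene 30 90 y -18.0 19.0 x -12.0 14.0
scene 40 78 y -15.0 16.0 x -10.0 10.0
scene 50 73 y -13.0 16.0 x -11.0 9.0
scene 60 70 y -14.0 14.0 x -10.0 14.0
scene 70 22 y -6.0 7.0 x -8.0 12.0
lid 20 6.9 -118.0 119.0 539
lid 60 7.7 -119.0 119.0 590
lid 100 8.6 -117.0 87.0 578
lid 130 9.1 -118.0 119.0 681
lid 145 8.6 -118.0 119.0 783
```

>>> step_arm --pt "0 0 -1.0 -1.1 0 0 0" --pt "0 0 -2.0 -1.1 0 0 0" --pt "0 0 -2.3 -1.1 0 0 0" --pt "0 0 -2.5 -1.1 0 0 0" --pt "0 0 -2.8 -1.1 0 0 0" --pt "0 0 -3.1 -1.1 0 0 0" --pt "0 0 -3.4 -1.1 0 0 0" --pt "0 0 -3.7 -1.1 0 0 0" --pt "0 0 -4.0 -1.1 0 0 0"

```text
time_s: 4.53
tool_pos: [648.9, 236.2, 248.9]
eef_rot: [[-0.01, 0.997, 0.078], [0.176, 0.078, -0.981], [-0.984, 0.004, -0.177]]
ft_force: [1.4, -0.4, 0.6]
grip_width: 0.4
```

```bash
cat > look.py <<'E'
import sys
from go import *
from h import pts
from cell import snapshot
import cv2
n=sys.argv[1];cam=sys.argv[2] if len(sys.argv)>2 else "scene"
s=robot.get_state()
print("t",round(s["time_s"],2),"F",np.round(s["ft_force"],1),"tip axis case",(((np.array(s["tool_pos"])+np.array(s["eef_rot"])[:,2]*(29.0+14))-H)@np.stack([cx,cy,ez],1)).round(1))
d=snapshot(cam);cv2.imwrite(f"pics/{cam}{n}.png",cv2.resize(d["img"][90:290,120:400],None,fx=2.7,fy=2.7))
Q=pts(d);c=(Q-H)@np.stack([cx,cy,ez],1)
m=(d["depth"]>0)&(c[...,1]>-116)&(c[...,1]<60)&(c[...,2]>8)&(c[...,2]<165)&(c[...,0]<25)&(c[...,0]>-175)
w=c[m];print(len(w))
# angle from points above, radius>60
r=np.hypot(w[:,0],w[:,2]);w=w[r>60];
th=np.arctan2(w[:,2],-w[:,0])-np.arcsin(-6/np.hypot(w[:,0],w[:,2]))*-1
if len(w):print("theta(outer)",np.percentile(th,[10,50,90]).round(3))
E
python3 look.py 2
```

```text
t 4.53 F [ 1.4 -0.4  0.6] tip axis case [ 10.5 120.1 130.9]
4510
theta(outer) [1.484 1.501 1.517]
```

>>> step_arm --pt "0 0 -0.3 0 0 0 0" --pt "0 0 -0.6 0 0 0 0" --pt "0 0 -0.9 0 0 0 0" --pt "0 0 -1.2 0 0 0 0" --pt "0 0 -1.5 0 0 0 0" --pt "0 0 -1.8 0 0 0 0" --pt "0 0 -2.1 0 0 0 0" --pt "0 0 -2.4 0 0 0 0"

```text
time_s: 5.25
tool_pos: [624.6, 234.7, 248.7]
eef_rot: [[-0.01, 0.997, 0.078], [0.177, 0.078, -0.981], [-0.984, 0.004, -0.177]]
ft_force: [0.7, 0.2, 0.4]
grip_width: 0.1
```

```bash
python3 look.py 3; python3 st.py; python3 - <<'E'
from go import *
a,b,z=-11,91,242
for p in (pose(-10,91,310,10,0,0,120),pose(-105,91,310,10,0,15,120),pose(-110,91,250,10,0,20,120),lidpose(1.05,20,b=91),lidpose(1.05,0,b=91)): print(inc(*p))
E
```

```text
t 5.25 F [0.7 0.2 0.4] tip axis case [-13.8 120.5 130.6]
4917
theta(outer) [1.284 1.303 1.321]
{'time_s': 5.3, 'joint_positions': [-0.882, 1.093, 0.352, 0.939, 0.846, 1.936, -0.532], 'tool_pos': [624.131, 234.902, 248.808], 'eef_rot': [[-0.011, 0.997, 0.077], [0.177, 0.078, -0.981], [-0.984, 0.003, -0.177]], 'ft_force': [0.184, 0.388, -0.754], 'torque': [0.983, 0.128, -0.024], 'grip_width': -0.159}
[-6.77  0.44 -1.2  -0.14 -0.2  -0.2 ]
[-6.8  -9.06 -1.18 -0.16 -0.18 14.8 ]
[-0.9  -9.58 -0.11 -0.17 -0.17 19.8 ]
[ 2.4  -8.64  0.48 -0.19 -0.16 29.64]
[ 1.43 -6.91  0.3  -0.19 -0.16 29.64]
```

>>> step_arm --pt "0 -3.5 0.3 -0.6 0 0 0" --pt "0 -6.0 0.3 -1.0 0 0 0" --pt "0 -6.0 -2.0 -1.0 0 0 3" --pt "0 -6.0 -6.0 -1.0 0 0 8" --pt "0 -6.0 -10.0 -1.0 0 0 15" --pt "0 -3.0 -10.5 -0.5 0 0 22" --pt "0 0.5 -9.8 0.1 0 0 30" --pt "0 2.4 -8.6 0.5 0 0 30"

```text
time_s: 5.97
tool_pos: [536.9, 228.8, 220.8]
eef_rot: [[0.488, 0.869, 0.079], [0.195, -0.02, -0.981], [-0.851, 0.494, -0.179]]
ft_force: [-0.1, 0.4, -0.0]
grip_width: -0.1
```

```bash
python3 look.py 4; python3 - <<'E'
from go import *
for th in (1.1,1.05,1.0,.95,.9): print(th,inc(*lidpose(th,0,b=91)),inc(*lidpose(th,10,b=91)))
E
```

```text
t 5.97 F [-0.1  0.4 -0. ] tip axis case [-101.7  121.8  102.6]
4988
theta(outer) [1.215 1.234 1.253]
1.1 [-0.64  2.94 -0.44 -0.1  -0.06 -2.87] [-0.7   1.95 -0.36 -0.1  -0.06 -2.87]
1.05 [-0.59  2.23 -0.37 -0.1  -0.06 -0.  ] [-0.6   1.24 -0.28 -0.1  -0.06 -0.  ]
1.0 [-0.51  1.53 -0.29 -0.1  -0.05  2.86] [-0.47  0.53 -0.2  -0.1  -0.05  2.86]
0.95 [-0.39  0.83 -0.21 -0.1  -0.05  5.73] [-0.3  -0.16 -0.11 -0.1  -0.05  5.73]
0.9 [-0.24  0.14 -0.13 -0.1  -0.05  8.59] [-0.1  -0.85 -0.02 -0.1  -0.05  8.59]
```

View pics/scene4.png

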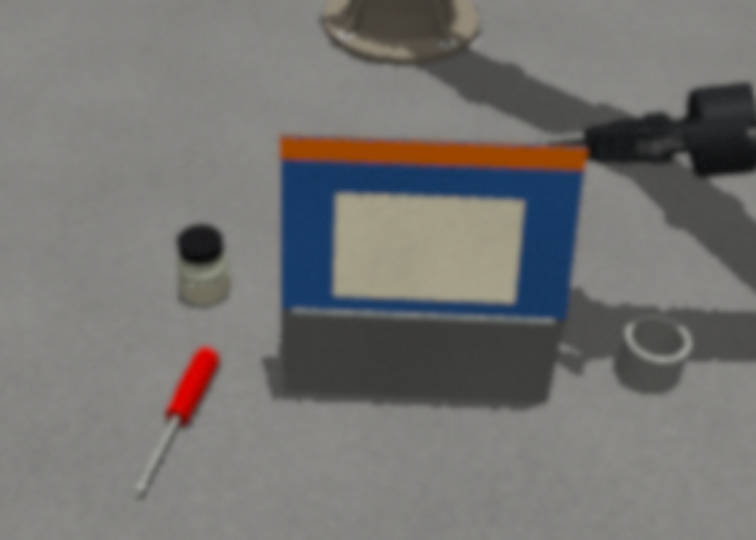

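>>> step_arm --pt "0 -0.2 0.4 -0.1 0 0 1" --pt "0 -0.5 0.8 -0.2 0 0 2" --pt "0 -0.5 1.2 -0.3 0 0 3" --pt "0 -0.5 1.5 -0.3 0 0 3" --pt "0 -0.5 1.5 -0.3 0 0 3" --pt "0 -0.5 1.5 -0.3 0 0 3" --pt "0 -0.5 1.5 -0.3 0 0 3" --pt "0 -0.5 1.5 -0.3 0 0 3"

```text
time_s: 6.68
tool_pos: [549.6, 229.0, 236.2]
eef_rot: [[0.534, 0.842, 0.078], [0.191, -0.031, -0.981], [-0.824, 0.539, -0.177]]
ft_force: [-0.0, -0.3, 0.2]
grip_width: 0.1
```

```bash
python3 look.py 5
```

```text
t 6.68 F [-0.  -0.3  0.2] tip axis case [-89.1 120.9 118.1]
5069
theta(outer) [1.101 1.122 1.143]
```

>>> step_arm --pt "0 0 0 0 0 0 0" --pt "0 0 0 0 0 0 0" --pt "0 0 0 0 0 0 0" --pt "0 0 0 0 0 0 0" --pt "0 0 0 0 0 0 0" --pt "0 0 0 0 0 0 0" --pt "0 0 0 0 0 0 0"

```text
time_s: 7.32
tool_pos: [549.6, 228.9, 236.0]
eef_rot: [[0.534, 0.842, 0.077], [0.191, -0.031, -0.981], [-0.824, 0.539, -0.177]]
ft_force: [-1.0, -0.3, -0.7]
grip_width: 0.1
```

```bash
python3 look.py 6; python3 - <<'E'
from go import *
for th in np.arange(1.0,.5,-.05): print(th.round(2),inc(*lidpose(th,0,b=91)))
E
```

```text
t 7.32 F [-1.  -0.3 -0.7] tip axis case [-89.1 120.8 117.9]
5069
theta(outer) [0.997 1.018 1.039]
1.0 [ 0.51 -0.33  0.14 -0.22 -0.09 -0.5 ]
0.95 [ 0.59 -1.03  0.22 -0.22 -0.09  2.36]
0.9 [ 0.7  -1.73  0.31 -0.22 -0.08  5.23]
0.85 [ 0.85 -2.42  0.4  -0.22 -0.07  8.09]
0.8 [ 1.03 -3.11  0.49 -0.22 -0.07 10.95]
0.75 [ 1.25 -3.78  0.59 -0.23 -0.06 13.82]
0.7 [ 1.5  -4.44  0.7  -0.23 -0.06 16.68]
0.65 [ 1.78 -5.09  0.8  -0.23 -0.05 19.55]
0.6 [ 2.09 -5.72  0.91 -0.23 -0.05 22.41]
0.55 [ 2.44 -6.33  1.03 -0.23 -0.04 25.28]
```

View pics/scene6.png

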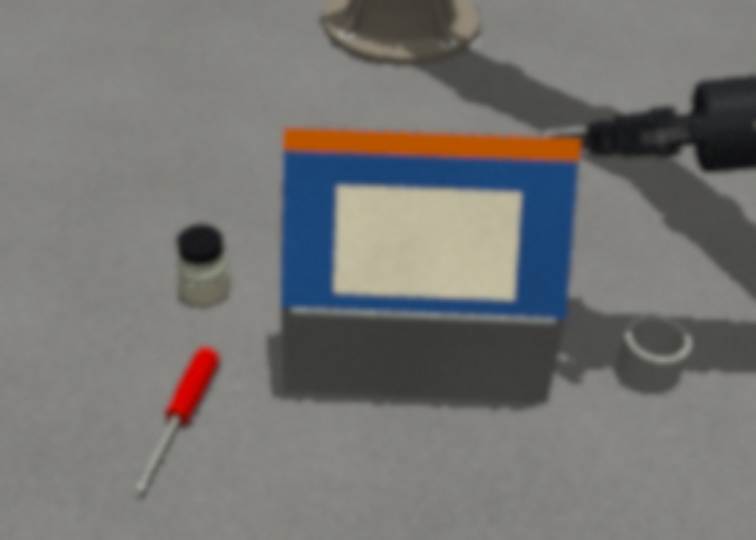

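>>> step_arm --pt "0 0.1 -0.2 0 0 0 0.7" --pt "0 0.2 -0.4 0.1 0 0 1.4" --pt "0 0.3 -0.7 0.1 0 0 2.2" --pt "0 0.4 -0.9 0.2 0 0 3" --pt "0 0.5 -1.2 0.2 0 0 3.8" --pt "0 0.6 -1.4 0.3 0 0 4.6" --pt "0 0.7 -1.7 0.3 0 0 5.4" --pt "0 0.8 -1.9 0.3 0 0 6.2" --pt "0 0.8 -2.2 0.4 0 0 7.1" --pt "0 0.9 -2.4 0.4 0 0 8"

```text
time_s: 8.2
tool_pos: [534.3, 227.4, 214.9]
eef_rot: [[0.647, 0.758, 0.077], [0.184, -0.057, -0.981], [-0.74, 0.649, -0.177]]
ft_force: [0.5, 0.1, 0.1]
grip_width: 0.3
```

```bash
python3 look.py 7; python3 - <<'E'
from go import *
for th in np.arange(.9,.55,-.05): print(th.round(2),inc(*lidpose(th,0,b=91)))
E
```

```text
t 8.2 F [0.5 0.1 0.1] tip axis case [-104.4  120.5   96.7]
4960
theta(outer) [0.822 0.844 0.865]
0.9 [-0.11  0.76 -0.09 -0.22 -0.05 -2.85]
0.85 [-0.06  0.05 -0.   -0.22 -0.05  0.02]
0.8 [ 0.02 -0.65  0.1  -0.22 -0.04  2.88]
0.75 [ 0.14 -1.35  0.19 -0.22 -0.04  5.75]
0.7 [ 0.3  -2.03  0.3  -0.23 -0.03  8.61]
0.65 [ 0.49 -2.71  0.41 -0.23 -0.02 11.48]
0.6 [ 0.71 -3.38  0.52 -0.23 -0.02 14.34]
```

>>> step_arm --pt "0 0 -0.2 0 0 0 0.9" --pt "0 0 -0.4 0.1 0 0 1.9" --pt "0 0 -0.7 0.1 0 0 2.9" --pt "0 0.1 -0.9 0.1 0 0 3.8" --pt "0 0.1 -1.1 0.2 0 0 4.8" --pt "0 0.1 -1.4 0.2 0 0 5.8" --pt "0 0.2 -1.6 0.2 0 0 6.7" --pt "0 0.2 -1.8 0.3 0 0 7.7" --pt "0 0.3 -2.0 0.3 0 0 8.6" --pt "0 0.4 -2.3 0.3 0 0 9.7"

```text
time_s: 9.08
tool_pos: [520.0, 226.4, 196.7]
eef_rot: [[0.766, 0.638, 0.077], [0.172, -0.087, -0.981], [-0.619, 0.765, -0.177]]
ft_force: [-0.3, 0.0, 0.3]
grip_width: -0.3
```

```bash
python3 look.py 8; python3 - <<'E'
from go import *
for th in np.arange(.7,.4,-.05): print(th.round(2),inc(*lidpose(th,0,b=91)))
E
```

```text
t 9.08 F [-0.3  0.   0.3] tip axis case [-118.8  120.7   78.6]
4744
theta(outer) [0.656 0.678 0.7  ]
0.7 [-0.07  0.28 -0.01 -0.23 -0.01 -1.12]
0.65 [ 0.   -0.42  0.1  -0.23 -0.    1.75]
0.6 [ 0.11 -1.12  0.21 -0.23  0.    4.61]
0.55 [ 0.25 -1.81  0.32 -0.23  0.01  7.48]
0.5 [ 4.200e-01 -2.490e+00  4.400e-01 -2.300e-01  1.000e-02  1.034e+01]
0.45 [ 0.63 -3.16  0.55 -0.23  0.02 13.21]
```

>>> step_arm --pt "0 0 -0.2 0 0 0 1" --pt "0 0 -0.5 0.1 0 0 2" --pt "0 0 -0.7 0.1 0 0 3" --pt "0 0.1 -0.9 0.2 0 0 4" --pt "0 0.1 -1.2 0.2 0 0 5" --pt "0 0.1 -1.4 0.2 0 0 6" --pt "0 0.2 -1.6 0.3 0 0 6.8" --pt "0 0.3 -1.9 0.3 0 0 7.8" --pt "0 0.3 -2.1 0.4 0 0 8.8" --pt "0 0.4 -2.4 0.4 0 0 9.9"

```text
time_s: 9.97
tool_pos: [508.0, 225.3, 175.0]
eef_rot: [[0.865, 0.497, 0.078], [0.155, -0.116, -0.981], [-0.478, 0.86, -0.177]]
ft_force: [-1.0, -1.0, -0.1]
grip_width: 0.2
```

```bash
python3 look.py 9; python3 - <<'E'
from go import *
for th in np.arange(.5,.2,-.05): print(th.round(2),inc(*lidpose(th,0,b=91)))
E
```

```text
t 9.97 F [-1.  -1.  -0.1] tip axis case [-130.8  120.6   56.9]
4386
theta(outer) [0.482 0.503 0.523]
0.5 [ 0.   -0.08  0.03 -0.23  0.02  0.45]
0.45 [ 0.09 -0.78  0.15 -0.23  0.02  3.31]
0.4 [ 0.22 -1.47  0.27 -0.23  0.03  6.18]
0.35 [ 0.38 -2.16  0.39 -0.23  0.04  9.04]
0.3 [ 0.57 -2.83  0.52 -0.23  0.04 11.91]
0.25 [ 0.8  -3.5   0.64 -0.22  0.05 14.77]
```

View pics/scene9.png

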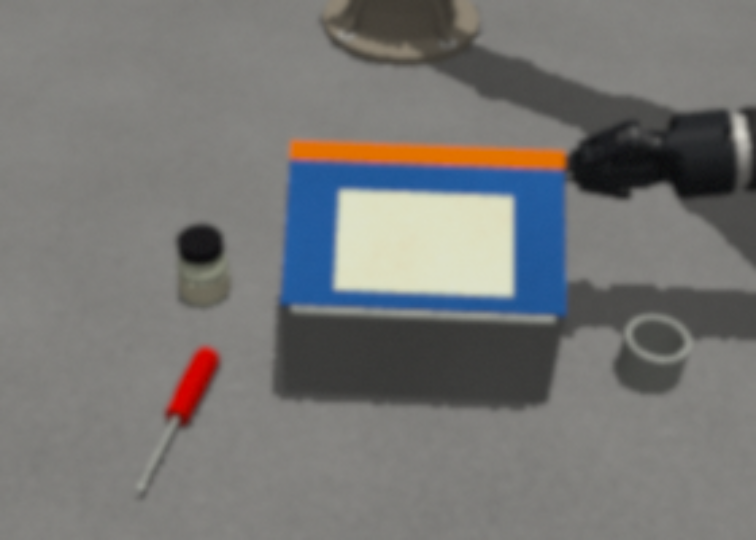

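>>> step_arm --pt "0 0 -0.2 0 0 0 1" --pt "0 0 -0.5 0.1 0 0 2" --pt "0 0.1 -0.7 0.1 0 0 3" --pt "0 0.1 -0.9 0.2 0 0 4" --pt "0 0.1 -1.2 0.2 0 0 5" --pt "0 0.2 -1.4 0.3 0 0 6" --pt "0 0.2 -1.6 0.3 0 0 6.9" --pt "0 0.3 -1.9 0.3 0 0 8" --pt "0 0.4 -2.1 0.4 0 0 9" --pt "0 0.4 -2.4 0.4 0 0 10"

```text
time_s: 10.85
tool_pos: [500.1, 224.7, 151.7]
eef_rot: [[0.938, 0.339, 0.078], [0.132, -0.141, -0.981], [-0.322, 0.93, -0.177]]
ft_force: [0.1, -0.9, 0.2]
grip_width: -0.2
```

```bash
python3 look.py 10; python3 st.py; python3 - <<'E'
from go import *
for th in np.arange(.35,.05,-.05): print(th.round(2),inc(*lidpose(th,0,b=91)))
E
```

```text
t 10.85 F [ 0.1 -0.9  0.2] tip axis case [-138.8  120.6   33.5]
3857
theta(outer) [0.307 0.328 0.347]
{'time_s': 10.9, 'joint_positions': [-1.16, 1.093, 0.559, 1.353, 0.554, 1.717, -1.984], 'tool_pos': [499.495, 224.906, 150.911], 'eef_rot': [[0.937, 0.34, 0.078], [0.132, -0.141, -0.981], [-0.322, 0.93, -0.177]], 'ft_force': [-1.152, 0.7, -2.513], 'torque': [1.3, 0.081, -0.018], 'grip_width': 0.045}
0.35 [ 0.01  0.24 -0.01 -0.22  0.04 -0.95]
0.3 [ 0.09 -0.46  0.12 -0.22  0.05  1.91]
0.25 [ 0.2  -1.15  0.24 -0.22  0.05  4.78]
0.2 [ 0.34 -1.84  0.37 -0.21  0.06  7.64]
0.15 [ 0.52 -2.52  0.49 -0.21  0.06 10.5 ]
0.1 [ 0.74 -3.19  0.62 -0.21  0.07 13.37]
```

>>> step_arm --pt "0 0 -0.2 0 0 0 0.9" --pt "0 0 -0.5 0.1 0 0 1.8" --pt "0 0 -0.7 0.1 0 0 2.8" --pt "0 0 -0.9 0.2 0 0 3.8" --pt "0 0.1 -1.1 0.2 0 0 4.8" --pt "0 0.1 -1.4 0.3 0 0 5.8" --pt "0 0.2 -1.6 0.3 0 0 6.8" --pt "0 0.2 -1.8 0.3 0 0 7.7" --pt "0 0.2 -2.0 0.4 0 0 8.6" --pt "0 0.3 -2.2 0.4 0 0 9.4"

```text
time_s: 11.73
tool_pos: [495.3, 224.4, 129.6]
eef_rot: [[0.98, 0.182, 0.077], [0.107, -0.161, -0.981], [-0.166, 0.97, -0.177]]
ft_force: [0.1, 0.2, -1.5]
grip_width: -0.0
```

```bash
python3 look.py 11; python3 look.py 11 top; python3 - <<'E'
from go import *
for th in (.2,.15,.1,.05,0): print(th,inc(*lidpose(th,0,b=91,s=144)))
print(inc(*lidpose(0,5,b=91,s=144)))
E
```

```text
t 11.73 F [ 0.1  0.2 -1.5] tip axis case [-143.5  120.7   11.5]
3200
theta(outer) [0.15  0.169 0.186]
t 11.78 F [ 0.3 -0.3 -2.1] tip axis case [-143.7  120.7   10.9]
4119
theta(outer) [0.151 0.176 0.201]
0.2 [-0.1   0.32 -0.04 -0.21  0.09 -1.67]
0.15 [-0.03 -0.39  0.09 -0.21  0.1   1.19]
0.1 [ 0.07 -1.1   0.21 -0.2   0.1   4.05]
0.05 [ 0.21 -1.79  0.34 -0.2   0.11  6.92]
0 [ 0.39 -2.48  0.47 -0.2   0.11  9.78]
[ 0.47 -2.97  0.56 -0.2   0.11  9.78]
```

View pics/scene11.png

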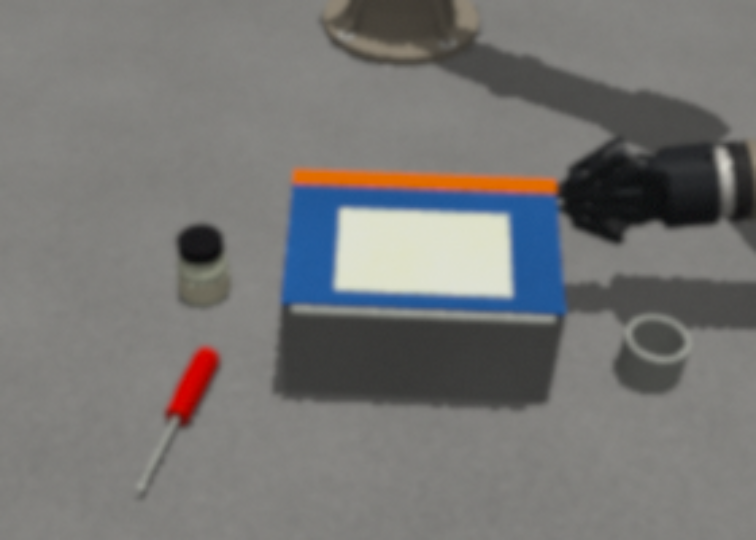

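View pics/top11.png

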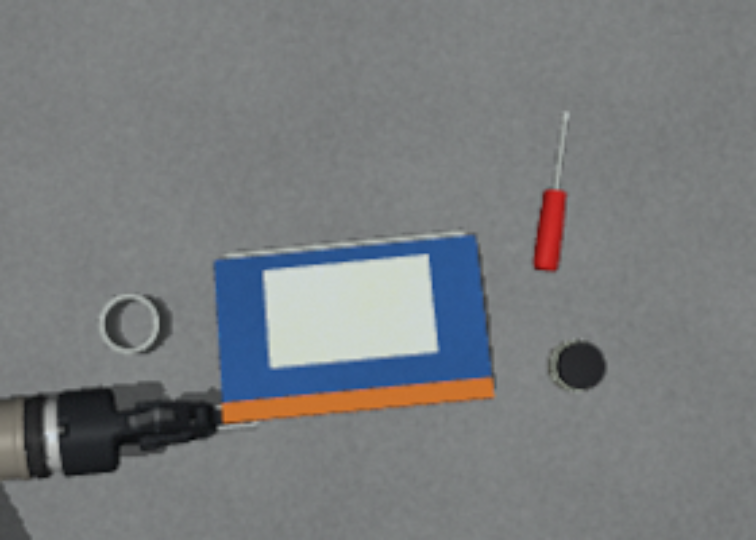

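>>> step_arm --pt "0 0 -0.2 0 0 0 0.8" --pt "0 0 -0.4 0.1 0 0 1.6" --pt "0 0 -0.6 0.1 0 0 2.4" --pt "0 0 -0.8 0.1 0 0 3.2" --pt "0 0 -1.0 0.2 0 0 4" --pt "0 0.1 -1.2 0.2 0 0 4.8" --pt "0 0.1 -1.4 0.2 0 0 5.5" --pt "0 0.1 -1.5 0.3 0 0 6.2" --pt "0 0.2 -1.6 0.3 0 0 6.8" --pt "0 0.2 -1.7 0.3 0 0 7.2"

```text
time_s: 12.67
tool_pos: [494.5, 224.4, 112.2]
eef_rot: [[0.995, 0.058, 0.077], [0.086, -0.173, -0.981], [-0.044, 0.983, -0.177]]
ft_force: [0.8, -1.1, -1.8]
grip_width: 0.1
```

```bash
python3 look.py 12; python3 st.py; python3 - <<'E'
from go import *
for th in (.05,0): print(th,inc(*lidpose(th,0,b=91,s=144)))
print(inc(*lidpose(0,5,b=91,s=144)))
E
```

```text
t 12.67 F [ 0.8 -1.1 -1.8] tip axis case [-144.4  120.8   -5.9]
2044
theta(outer) [0.033 0.048 0.064]
{'time_s': 12.717, 'joint_positions': [-1.195, 1.168, 0.612, 1.355, 0.479, 1.664, -2.276], 'tool_pos': [494.443, 224.37, 112.03], 'eef_rot': [[0.995, 0.058, 0.077], [0.086, -0.173, -0.981], [-0.044, 0.983, -0.177]], 'ft_force': [-1.194, 0.514, -0.966], 'torque': [1.325, 0.097, -0.045], 'grip_width': 0.65}
0.05 [-0.02 -0.12  0.04 -0.19  0.12 -0.33]
0 [ 0.07 -0.83  0.17 -0.18  0.12  2.54]
[ 0.09 -1.32  0.26 -0.18  0.12  2.54]
```

>>> step_arm --pt "0 0 -0.1 0 0 0 0.3" --pt "0 0 -0.2 0 0 0 0.6" --pt "0 0 -0.3 0.1 0 0 0.9" --pt "0 0 -0.4 0.1 0 0 1.2" --pt "0 0 -0.5 0.1 0 0 1.5" --pt "0 0 -0.6 0.1 0 0 1.8" --pt "0 0 -0.7 0.1 0 0 2.1" --pt "0 0 -0.8 0.1 0 0 2.3" --pt "0 0 -0.9 0.2 0 0 2.5" --pt "0 0 -1.0 0.2 0 0 2.5"

```text
time_s: 13.55
tool_pos: [494.1, 224.0, 102.4]
eef_rot: [[0.997, 0.015, 0.077], [0.079, -0.175, -0.981], [-0.001, 0.984, -0.176]]
ft_force: [-0.7, -0.4, 0.2]
grip_width: -0.3
```

```bash
python3 look.py 13; python3 st.py
```

```text
t 13.55 F [-0.7 -0.4  0.2] tip axis case [-144.9  120.4  -15.7]
21
theta(outer) [0.015 0.022 0.033]
{'time_s': 13.6, 'joint_positions': [-1.198, 1.187, 0.619, 1.352, 0.465, 1.655, -2.322], 'tool_pos': [493.999, 224.047, 102.183], 'eef_rot': [[0.997, 0.015, 0.077], [0.079, -0.176, -0.981], [-0.002, 0.984, -0.176]], 'ft_force': [0.623, -0.134, 0.622], 'torque': [1.069, 0.095, 0.006], 'grip_width': -0.129}
```

>>> step_arm --pt "0 0 -0.1 0 0 0 0" --pt "0 0 -0.2 0 0 0 0" --pt "0 0 -0.3 0 0 0 0" --pt "0 0 -0.4 0.1 0 0 0" --pt "0 0 -0.6 0.1 0 0 0" --pt "0 0 -0.8 0.1 0 0 0" --pt "0 -1 -0.9 0.1 0 0 0" --pt "0 -3 -0.9 0.1 0 0 0" --pt "0 -5.5 -0.9 0.1 0 0 0" --pt "0 -8 -0.9 0.1 0 0 0"

```text
time_s: 14.43
tool_pos: [413.7, 218.1, 93.1]
eef_rot: [[0.997, 0.015, 0.077], [0.078, -0.176, -0.981], [-0.001, 0.984, -0.177]]
ft_force: [-0.3, -0.3, 0.0]
grip_width: -0.1
```

```bash
python3 st.py; python3 look.py 14; python3 look.py 14 top;python3 - <<'E'
from go import *
from h import pts
from cell import snapshot
for n in("scene","top"):
    d=snapshot(n);c=(pts(d)-H)@np.stack([cx,cy,ez],1);m=(d["depth"]>0)&(c[...,0]>-147)&(c[...,0]<0)&(abs(c[...,1])<115)&(abs(c[...,2])<60)
    w=c[m]
    for a in(-140,-100,-60,-20): k=w[abs(w[:,0]-a)<8];print(n,a,np.median(k[:,2]).round(1))
E
```

```text
{'time_s': 14.433, 'joint_positions': [-1.312, 1.129, 0.59, 1.539, 0.414, 1.616, -2.43], 'tool_pos': [413.692, 218.104, 93.144], 'eef_rot': [[0.997, 0.015, 0.077], [0.078, -0.176, -0.981], [-0.001, 0.984, -0.177]], 'ft_force': [-0.319, -0.302, 0.042], 'torque': [1.044, 0.07, -0.014], 'grip_width': -0.123}
t 14.43 F [-0.3 -0.3  0. ] tip axis case [-225.4  121.1  -25. ]
20
theta(outer) [0.017 0.024 0.029]
t 14.48 F [-6.5 -1.5  1. ] tip axis case [-230.9  122.4  -25.9]
1089
theta(outer) [0.018 0.029 0.052]
scene -140 5.4
scene -100 5.1
scene -60 5.2
scene -20 5.1
top -140 6.9
top -100 6.6
top -60 6.7
top -20 6.5
```

View pics/scene14.png

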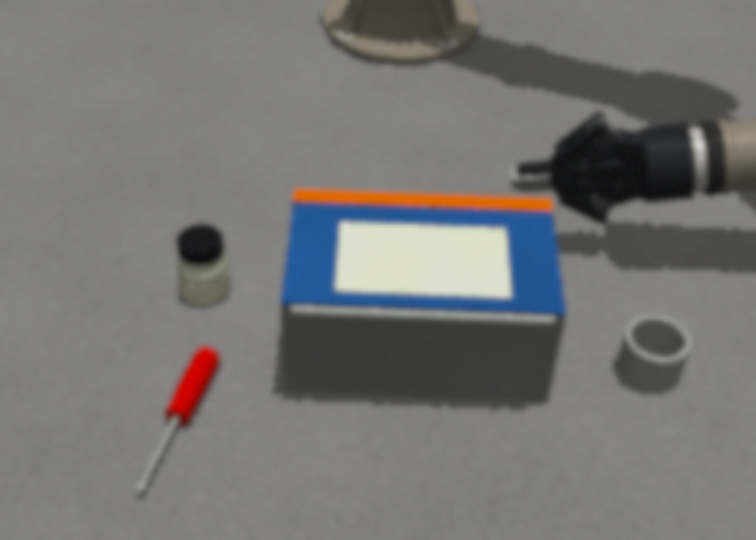

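View pics/top14.png

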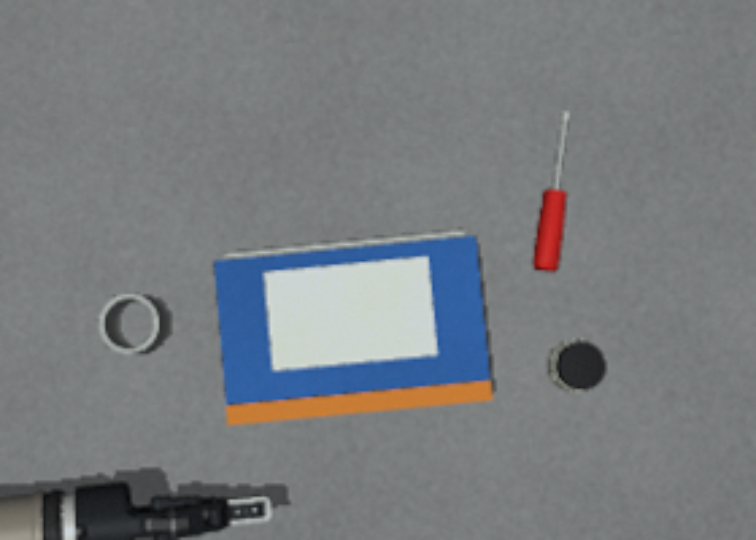

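The lid is shut and flat: its top is level within 0.4 mm from hinge to lip in both views. The finger is about 80 mm clear, and the screwdriver, coil and jar are where they started. I'll let the arm settle, then hand in.

>>> step_arm --pt "0 0 0 0 0 0 0" --pt "0 0 0 0 0 0 0" --pt "0 0 0 0 0 0 0"

```text
time_s: 14.88
tool_pos: [415.2, 218.2, 93.4]
eef_rot: [[0.997, 0.014, 0.077], [0.078, -0.176, -0.981], [-0.0, 0.984, -0.177]]
ft_force: [-0.8, -0.2, 0.0]
grip_width: -0.2
```

```bash
python3 -c "
from cell import workorder
print(workorder.close_job())"
```

```text
the job is handed in; nothing more can be done
None
```

The punch case is shut without a slam, and I handed the job in at 14.9 s. The hand-in reports no verdict.

- **Push and fall:** With the shut fingers behind the lid, I pushed it from about 1.60 to 1.30 rad. It then fell by itself.
- **Catch and lowering:** I moved the fingers over the free edge and caught the lid from underneath on the back of a finger at about 1.02 rad. I lowered it at about 0.2 rad/s, slowing to about 0.1 rad/s near the end, until it was shut, then dropped the finger clear and backed off about 80 mm.
- **Last checks:** The lid's top is flat from hinge to lip within 0.4 mm in both camera views. The two views differ by about 1.5 mm in height, which is within calibration.
- **Bystanders and forces:** The screwdriver, coil and jar look unmoved in the pictures. Wrist force readings in contact with the lid stayed under about 3 N. One reading of 6.5 N came while the arm was stopping in free air.
- **Disagreement:** My angle script still showed about 0.02–0.03 rad at the end. It had only a few noise points left by then, so I relied on the flatness check instead.

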